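# Release the two catches of the sample carrier and hold its gate wide open

### The job

Release the gate of the sample carrier so that the vial block inside can be taken out: squeeze the catch next to the gate's hinge fully together first, then the catch near the gate's free end. Then take the gate by its upright post, swing it out past its detent until it stands wide open, about square to the carrier's front, and finish while still holding it there by the post, because it swings back if let go. Leave the things standing around and the vial block undisturbed.

Things in the scene. Friction and masses are not known exactly. Their poses are not given: they have to be found in the camera images.
- carrier: White open-topped sample carrier fixed to the bench, 125 (x) x 185 (y) mm, walls 81 mm high; origin at the centre of its underside, z up. Its front (own -x) is a gate hinged at the left end (+y) with its free end at -y. A header bar above the gate, top 90 mm up, carries two squeeze catches. A detent housing, 96 mm high, sticks out at the front left corner to y +138 mm.
- catch_1_grip (a point): Catch 1, by the hinge: point midway between its two grey upright tabs, 113 mm above the bench. Outer faces 40 mm apart along carrier y; tabs 6 mm thick, 16 mm wide (x), free from 97 to 126 mm height. Squeezing moves both inward 7 mm each (geared together) to 26 mm over the outer faces; takes about 4 N; stays squeezed when let go. 40 mm free to the other catch. At carrier x -48, y +40 mm.
- catch_2_grip (a point): Catch 2, near the gate's free end, at carrier x -48, y -40 mm: same shape, height and behaviour as catch 1.
- catch_1 (a joint): How far each tab of catch 1 (by the hinge) is pressed in, m: 0 latched, 0.007 fully squeezed. Its tongue is clear of the gate from 0.005 on.
- catch_2 (a joint): How far each tab of catch 2 (by the free end) is pressed in, m: 0 latched, 0.007 fully squeezed. Its tongue is clear of the gate from 0.005 on.
- gate (a joint): Opening angle, rad: 0 shut, stop at 1.65. Opens clockwise seen from above, free end coming out to the carrier's -x. A spring pulls it shut (0.1 N m wide open); a detent resists from about 0.4 to 0.75 rad (2 to 3 N at the post) and then pushes it on to 1.1 rad. Let go when wide open it swings back to the detent (about 1 rad). It does not move while a catch is latched.
- gate_hinge (a point): Point on the gate's upright hinge line, 100 mm above the bench, at carrier x -65, y +80 mm; fixed to the carrier, axes as the carrier's (x into the carrier, y along its front to the left).
- gate_post: Upright round grey post, 14 mm diameter, turning freely on its axis, on a bracket on the gate's front; moves with the gate. Origin on its axis 55 mm above the bench, at the bracket's top; 17 mm cap, top at 119 mm. Shut, it stands at carrier x -95, y 0 mm: 30 mm in front of the hinge line in x and 80 mm from it in y. The gate's top edge is at 66 mm, its steel lugs reach 84 mm.
- post_mid (a point): Point on the post's axis 100 mm above the bench, where to hold it; it moves with the gate.
- vial_block: Drilled wooden vial block 40 x 64 x 42 mm, loose inside the carrier; origin at the centre of its underside. Leave it alone.
- beaker: Glass beaker, 78 mm wide, 111 mm high, loose on the bench to the right in front of the carrier; origin at the centre of its underside. Leave it alone.
- erlenmeyer: Small conical flask, 60 mm wide, 75 mm high, loose on the bench to the right in front of the carrier; origin at the centre of its underside. Leave it alone.
- tape_roll: Roll of tape lying flat, 66 mm across, 19 mm high, loose on the bench to the right in front of the carrier; origin at the centre of its underside. Leave it alone.

How it is judged:
By the outcome, as a careful person would: the job done as asked, in the order asked, and still so for the second after the job is handed in, while the arm keeps its last pose, push and grip.
It also fails if it takes over 53 s, if anything falls off the work surface, if the arm or the gripper's body presses on something with over 40 N, if the wrist force passes 120 N, or if a joint passes its speed limit or range.

### The arm

A 6-joint arm with a two-finger parallel gripper is mounted at the origin on a cart in front of the work surface, level with it; the furniture and walls round the work are solid. World frame = base frame: x ahead of the robot, y to its left, z up, the work surface at z = 0. Lengths are in m, angles in rad, forces in N, time in s.
With the tool pointing down it reaches from about 0.35 to 0.975 m from the base axis. Payload 4.9 kg.
Tool frame: the origin (TCP) lies on the centre line of the jaws, within the pads' length; the fingertips stand 14 mm ahead of it and the grasp point (between the pads) lies 5 mm behind it (manip.nose_length is the distance from the TCP to the fingertips, in m); z points along the fingers, y is the line along which they close (so a half turn about z gives the same grasp; the last joint's range is limited). The gripper opens to 85 mm and grips with 20 to 120 N. Pads are 22 mm wide; open, the fingers measure 114 mm over their backs; the gripper's body (76 mm by 85 mm) begins 54 mm behind the grasp point. The pads swing forward as they close: fully open they stand 13 mm farther back than shut.
Start: joints at [-1.39, 0.053, 1.613, -0, 1.476, -0.119], TCP at [0.185, -0.597, 0.245] pointing down, gripper open.
Joint ranges: [-3.01, 3.01], [-1.01, 2.22], [0.06, 2.58], [-1.02, 4.17], [0.09, 2.62], [-3.14, 3.14]. Speed limits (rad/s): [2.57, 2.57, 3.14, 3.14, 3.14, 3.14].

### API

Orientations are given as a unit quaternion [w, x, y, z].
In Python, from plant import manip, imaging gives the robot as it stands.
- The arm moves only by the tool play_rows, never from a script. Its argument "commands" is a list of rows, each a list of 6 numbers: the shift along the tool's x, y, z in mm, then the turn, a rotation vector about the tool's x, y, z in degrees. A call has 1 to 5 rows; each row shifts and turns the commanded pose from where the row before left it, along the tool's axes as they then stand; what a row does not reach is not made up. A row lasts 1/12 s, in which the tool goes at most 41.7 mm and 7.16 degrees, less where a joint would pass 70% of its speed; a pose out of reach is approached as far as the arm can. A call is refused whole if a number of a shift passes 41.7 or a number of a turn 7.16, either way. A call with a gripper value outside its range is refused whole. "hand" is the finger opening in mm, from 0 to 85.4, set as the call begins (left out, the last holds). The fingers move at their own pace and stop on an object; the grip force is fixed at half the most. Time passes only in rows, so rows that do not move let the fingers close. It gives the time, the measured TCP pose, the force, the opening and the grip force at its end, in the units of the state.
- manip.state(): the state, without advancing time (a new reading comes with each control period).
- imaging.grab_frame(name): name is "scene" or "top" or "wrist"; returns a dict with "image" (400x640x3 uint8, red, green, blue), "fx", "fy", "cx", "cy" (pixels), "k1" (the pictures are not rectified: a ray, as slopes to the right and down, at radius r is drawn at 1 + k1 r^2 times it, then the intrinsics apply), "R" (3x3) and "t" (3): a world point X has camera coordinates R X + t; the wrist camera has in their place "mount" (4x4, takes a point from camera to tool coordinates, whose origin is the TCP and whose axes are the flange's). Camera axes: x right, y down, z forward; pixel columns grow to the right and rows downward; lengths in m; the calibration is good to about 2 mm. A picture is of the moment at which its call begins: read the wrist's pose just before it. There is no depth.
- manip.job_done(): hands the job in; it is judged then, once.
The state is a dict: "time": time; "joint_pos": joint angles; "joint_vel": joint speeds; "joint_efforts": joint torques, N m; "tool_pos": TCP position; "tool_rot": TCP orientation; "contact_force": force on the tool from outside, world axes, zero at the start; "ft_torque": the same for the moment, N m; "gripper_width": opening from 0.0 (shut) to 1.0 (fully open); "grasp_force": force on a finger pad.
Only numpy, scipy, OpenCV 4.12 (cv2) and the standard library are available. Lean on these libraries where they do the work, as an engineer would, in place of code of your own. Each camera call takes 0.05 s, during which the arm holds its last target. There are 200 camera calls.

## Working session

There is one attempt and no reset: what is moved stays moved. The work goes in short steps, Python scripts to look and compute and a tool call to move; the robot and the scene stay as the last step left them, time stands still between calls to the robot, and variables do not carry over. Pictures are saved under pics/ and viewed, at most 12 in all, crops included, and the job is handed in when it is done.

Besides the shell and the picture viewer there is one more tool, called by a JSON object that holds its "op" and its "data". play_rows: Moves the arm, as the interface text tells. Its arguments: {"type":"object","properties":{"commands":{"type":"array","items":{"type":"array","items":{"type":"number"}}},"hand":{"type":"number"}},"required":["commands"]}

```bash
mkdir -p pics; python3 - <<'E'
from plant import manip, imaging
import cv2
s=manip.state(); print(s)
for n in ("scene","top"):
    f=imaging.grab_frame(n); cv2.imwrite(f"pics/{n}0.png",f["image"][:,:,::-1]); print(n,{k:v for k,v in f.items() if k!="image"})
print(imaging.grab_frame("wrist")["mount"])
E
```

```text
{'time': 0.0, 'joint_pos': array([-1.38997255e+00,  5.33358649e-02,  1.61426218e+00,  2.29968492e-05,
        1.47595834e+00, -1.18997335e-01]), 'joint_vel': array([ 0.00134461, -0.00159166,  0.00038193, -0.00101976, -0.00085893,
        0.00109974]), 'joint_efforts': array([ 4.78802958e-04, -3.93679583e+01, -3.70177925e+01, -2.71463858e-05,
        7.07803789e-03, -9.23131438e-06]), 'tool_pos': array([ 0.18449798, -0.59655161,  0.24409499]), 'tool_rot': array([-9.81750375e-04,  9.88784128e-01,  1.49348531e-01, -1.89075860e-05]), 'contact_force': array([ 0.35752101, -0.30502766,  0.9936135 ]), 'ft_torque': array([0.05394438, 0.01249192, 0.03498461]), 'grasp_force': 0.0, 'gripper_width': 1.0002169531039247}
scene {'fx': 461.99134745453176, 'fy': 461.99134745453176, 'cx': 317.183609930486, 'cy': 197.08102115568104, 'k1': -0.012721282937454078, 'R': array([[ 0.97755294,  0.21056099,  0.00737037],
       [ 0.19287144, -0.88025177, -0.43354057],
       [-0.08479895,  0.42523039, -0.90110391]]), 't': array([-0.36798809, -0.28050422,  1.16338296])}
top {'fx': 425.1113507349519, 'fy': 425.1113507349519, 'cx': 325.2988445813534, 'cy': 201.58437740085455, 'k1': 0.009102798157473781, 'R': array([[ 0.00376713, -0.99922113, -0.0392803 ],
       [-0.98267179,  0.00358034, -0.18531952],
       [ 0.18531582,  0.03929776, -0.98189293]]), 't': array([-0.24213458,  0.48009179,  0.87424181])}
[[ 4.98145059e-04 -9.44635420e-01 -3.28121432e-01  8.38670434e-02]
 [ 9.99999873e-01  4.47430317e-04  2.30056505e-04  8.51921569e-04]
 [-7.05080473e-05 -3.28121505e-01  9.44635524e-01 -1.28725261e-01]
 [ 0.00000000e+00  0.00000000e+00  0.00000000e+00  1.00000000e+00]]
```

View pics/scene0.png

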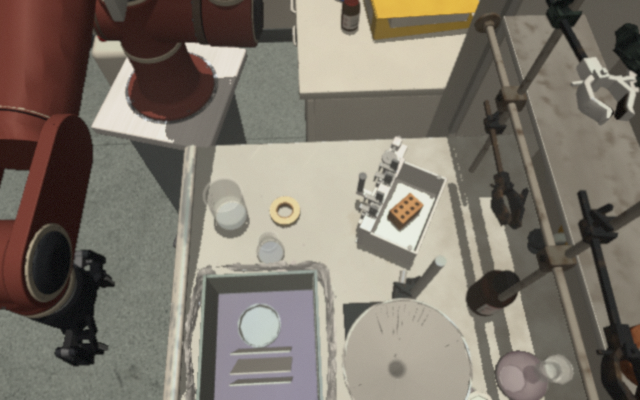

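View pics/top0.png

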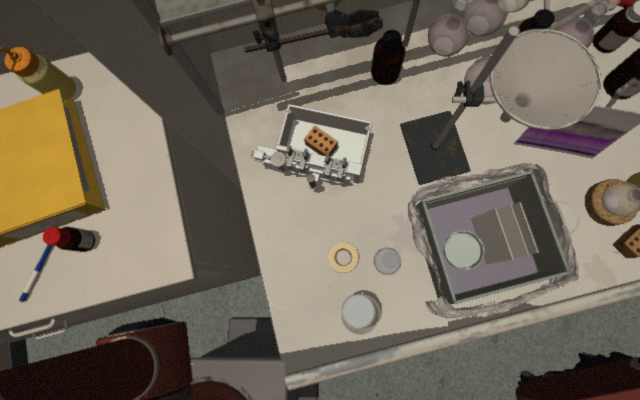

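The scene picture shows the carrier at about (405,205), and the top picture shows it at about (320,145), with its front facing the robot. The beaker, flask and tape are nearer the robot. Next I'll enlarge both.

```bash
python3 - <<'E'
import cv2, numpy as np
a=cv2.imread("pics/top0.png")[95:200,245:380]; b=cv2.imread("pics/scene0.png")[130:270,350:450]
A=cv2.resize(a,None,fx=5,fy=5,interpolation=cv2.INTER_CUBIC)
B=cv2.resize(b,None,fx=5.5,fy=5.5,interpolation=cv2.INTER_CUBIC)[:,:]
for i in range(0,135,20): cv2.putText(A,str(245+i),(i*5,10),0,.35,(0,0,255)); cv2.line(A,(i*5,0),(i*5,600),(0,0,255),1)
for i in range(5,105,20): cv2.putText(A,str(95+i),(0,i*5),0,.35,(0,0,255)); cv2.line(A,(0,i*5),(700,i*5),(0,0,255),1)
cv2.imwrite("pics/topc.png",A)
B=cv2.resize(b,None,fx=4,fy=4,interpolation=cv2.INTER_CUBIC)
for i in range(0,100,10): cv2.putText(B,str(350+i),(i*4,10),0,.35,(0,0,255)); cv2.line(B,(i*4,0),(i*4,600),(0,0,255),1)
for i in range(0,140,10): cv2.putText(B,str(130+i),(0,i*4),0,.35,(0,0,255)); cv2.line(B,(0,i*4),(700,i*4),(0,0,255),1)
cv2.imwrite("pics/scenec.png",B)
E
```

```text
(no output)
```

View pics/topc.png

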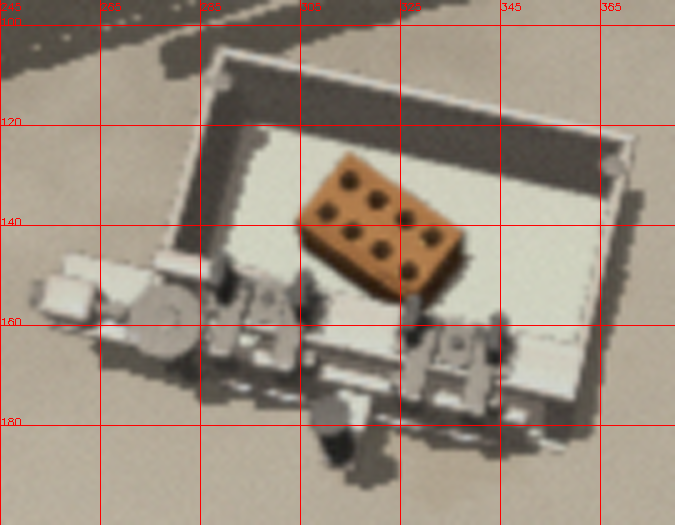

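The crop shows the carrier's back corners at about (289.4,104.6) and (372,122). The post cap is at (311,177.4), and the catches are near (297.5,158) and (336,165).

```bash
cat > h.py <<'E'
import numpy as np, cv2
from scipy.spatial.transform import Rotation as Ro
from scipy.optimize import least_squares
def ray(f,px,R=None,t=None):
    R=f["R"] if R is None else R; t=f["t"] if t is None else t
    d=(np.array(px)-[f["cx"],f["cy"]])/[f["fx"],f["fy"]]; u=d.copy()
    for _ in range(10): u=d/(1+f["k1"]*(u@u))
    return -R.T@t, R.T@np.r_[u,1]
def onz(f,px,z,R=None,t=None):
    o,d=ray(f,px,R,t); return o+d*(z-o[2])/d[2]
def proj(f,X,R=None,t=None):
    R=f["R"] if R is None else R; t=f["t"] if t is None else t
    c=R@np.array(X)+t; u=c[:2]/c[2]; u=u*(1+f["k1"]*(u@u)); return u*[f["fx"],f["fy"]]+[f["cx"],f["cy"]]
def wristRt(f,s):
    w=s["tool_rot"]; T=np.eye(4); T[:3,:3]=Ro.from_quat([w[1],w[2],w[3],w[0]]).as_matrix(); T[:3,3]=s["tool_pos"]
    C=np.linalg.inv(T@f["mount"]); return C[:3,:3],C[:3,3]
def W(p,c): # carrier pose p=(x,y,yaw) , carrier point c
    C,S=np.cos(p[2]),np.sin(p[2]); return np.array([p[0]+C*c[0]-S*c[1],p[1]+S*c[0]+C*c[1],c[2]])
E
python3 - <<'E'
from h import *
from plant import manip, imaging
f=imaging.grab_frame("top")
P=[((62.5,92.5,81),(289.4,104.6)),((62.5,-92.5,81),(372,122)),((-95,0,119),(311,177.4)),((-48,40,126),(297.5,156)),((-48,-40,126),(336,164))]
for c,px in P: print(c,onz(f,px,c[2]/1e3).round(4))
r=least_squares(lambda p:np.concatenate([proj(f,W(p,np.array(c)/1e3))-px for c,px in P]),[.75,0,0])
p=r.x; print(p,r.fun.round(1))
for n,c in dict(c1=(-48,40,113),c2=(-48,-40,113),hinge=(-65,80,100),post=(-95,0,100)).items(): print(n,W(p,np.array(c)/1e3).round(4))
g=imaging.grab_frame("scene")
for c,_ in P: print(proj(g,W(p,np.array(c)/1e3)).round(1))
E
```

```text
(62.5, 92.5, 81) [ 0.685  -0.1656  0.081 ]
(62.5, -92.5, 81) [ 0.6435 -0.342   0.081 ]
(-95, 0, 119) [ 0.5142 -0.2166  0.119 ]
(-48, 40, 126) [ 0.5564 -0.1898  0.126 ]
(-48, -40, 126) [ 0.5394 -0.2664  0.126 ]
[ 0.60040453 -0.23909059 -0.23166868] [-1.   1.1  0.7  1.6  0.3  3.1 -0.3 -3.1  0.3 -2.5]
c1 [ 0.5629 -0.1891  0.113 ]
c2 [ 0.5445 -0.267   0.113 ]
hinge [ 0.5555 -0.1463  0.1   ]
post [ 0.5079 -0.2173  0.1   ]
[444.4 177.8]
[413.6 254.2]
[359.2 175.6]
[389. 167.]
[373.7 199.6]
```

View pics/scenec.png

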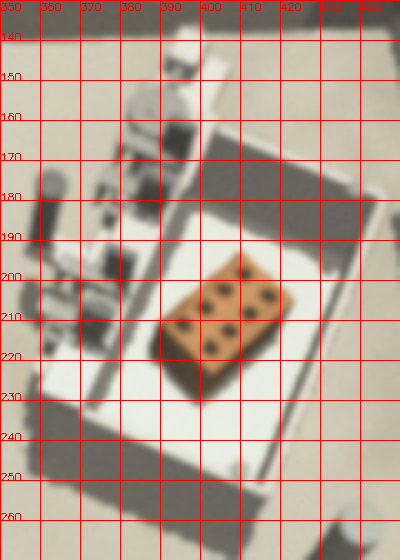

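Joint fit looks good to a few mm. I'll move above the catches for a close wrist view.

{"op": "play_rows", "data": {"commands": [[35, -19, 0, 0, 0, 0], [35, -19, 0, 0, 0, 0], [35, -19, 0, 0, 0, 0], [35, -19, 0, 0, 0, 0], [35, -19, 0, 0, 0, 0]]}}

```text
time: 0.67
tool_pos: [0.3246, -0.4532, 0.2452]
tool_rot: [0.0, 0.989, 0.149, 0.0]
contact_force: [0.6, -1.1, 0.1]
gripper_width: 1.001
grasp_force: 0.0
```

{"op": "play_rows", "data": {"commands": [[35, -19, 0, 0, 0, 0], [35, -19, 0, 0, 0, 0], [35, -19, 0, 0, 0, 0], [35, -19, 0, 0, 0, 0], [35, -19, 0, 0, 0, 0]]}}

```text
time: 1.08
tool_pos: [0.4639, -0.3105, 0.2454]
tool_rot: [0.0, 0.989, 0.149, 0.0]
contact_force: [-0.2, -1.3, -0.4]
gripper_width: 1.004
grasp_force: 0.0
```

{"op": "play_rows", "data": {"commands": [[35, -19, 0, 0, 0, 6.1], [35, -19, 0, 0, 0, 6.1], [0, 0, 0, 0, 0, 6.1], [0, 0, 0, 0, 0, 6.1], [0, 0, 0, 0, 0, 6.1]]}}

```text
time: 1.5
tool_pos: [0.5219, -0.2573, 0.245]
tool_rot: [-0.0, 0.993, -0.118, -0.0]
contact_force: [0.4, 0.3, -0.4]
gripper_width: 1.001
grasp_force: 0.0
```

```bash
python3 - <<'E'
from h import *
from plant import manip, imaging
s=manip.state(); f=imaging.grab_frame("wrist")
print(s["time"],s["tool_pos"],s["tool_rot"],s["joint_pos"])
im=np.ascontiguousarray(f["image"][:,:,::-1]); cv2.imwrite("pics/w1raw.png",im)
R,t=wristRt(f,s)
P=[(62.5,92.5,81),(62.5,-92.5,81),(-95,0,119),(-48,40,126),(-48,-40,126)]
for c in P: print(c,proj(f,W((.6004,-.2391,-.2317),np.array(c)/1e3),R,t).round(1))
cv2.imwrite("pics/w1.png",cv2.resize(im,(800,500)))
import json; json.dump(dict(R=R.tolist(),t=t.tolist()),open("w1.json","w"))
E
```

```text
1.5 [ 0.52194324 -0.25734074  0.24500925] [-7.56628715e-05  9.93061276e-01 -1.17597729e-01 -2.66097601e-04] [-5.85872228e-01 -4.84944834e-02  1.71473834e+00 -1.05496101e-04
  1.47589203e+00  1.22067509e+00]
(62.5, 92.5, 81) [169.9  37.5]
(62.5, -92.5, 81) [381.7  35.1]
(-95, 0, 119) [277.6 220.5]
(-48, 40, 126) [226.2 172. ]
(-48, -40, 126) [321.7 171.6]
```

View pics/w1.png

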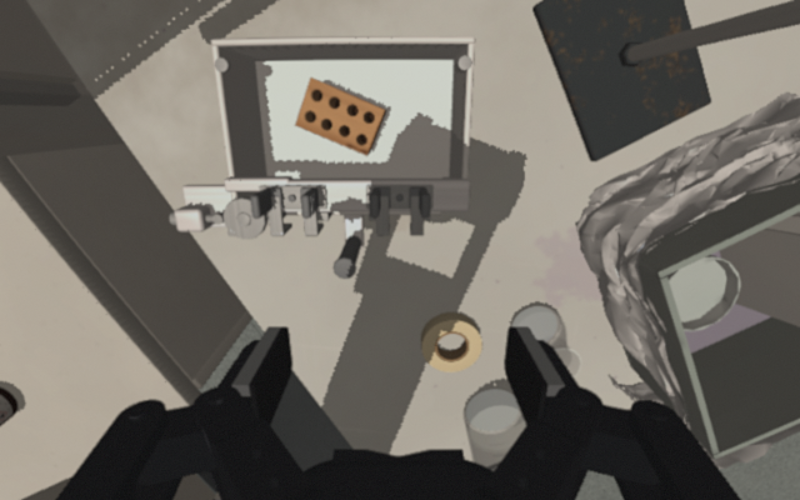

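The wrist view shows the carrier nicely aligned. In 640-scale, its back corners are at about (170,32) and (380,31), the post cap at (276,213), and the catches at (235,160) and (320,158). I'll enlarge it.

```bash
python3 - <<'E'
import cv2
b=cv2.imread("pics/w1raw.png")[125:225,130:390]
B=cv2.resize(b,None,fx=3,fy=3,interpolation=cv2.INTER_CUBIC)
for i in range(0,260,20): cv2.putText(B,str(130+i),(i*3,8),0,.3,(0,0,255)); cv2.line(B,(i*3,0),(i*3,600),(0,0,255),1)
for i in range(5,100,20): cv2.putText(B,str(125+i),(0,i*3),0,.3,(0,0,255)); cv2.line(B,(0,i*3),(800,i*3),(0,0,255),1)
c=cv2.imread("pics/w1raw.png")[20:80,130:390]; C=cv2.resize(c,None,fx=3,fy=3,interpolation=cv2.INTER_CUBIC)
for i in range(0,260,20): cv2.line(C,(i*3,0),(i*3,600),(0,0,255),1)
for i in range(0,60,20): cv2.putText(C,str(20+i),(0,i*3+8),0,.3,(0,0,255)); cv2.line(C,(0,i*3),(800,i*3),(0,0,255),1)
cv2.imwrite("pics/w1c.png",cv2.vconcat([C,B]))
E
```

```text
(no output)
```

View pics/w1c.png

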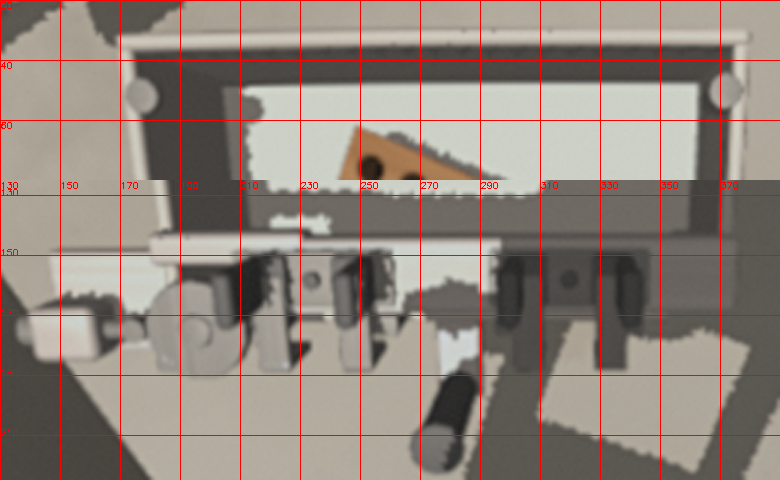

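The post cap is at (275.7,214) and the tab tops are about (205,245) and (300,340) in column, near row 165. I'll refit using all the cameras.

```bash
cat > fit.py <<'E'
from h import *
from plant import manip, imaging
import json
T=imaging.grab_frame("top"); S=imaging.grab_frame("scene"); V=dict(imaging.grab_frame("wrist")); j=json.load(open("w1.json")); V["R"]=np.array(j["R"]);V["t"]=np.array(j["t"])
BL=(62.5,92.5,81);BR=(62.5,-92.5,81);PO=(-95,0,119)
D=[(V,BL,(169.5,32)),(V,BR,(379.5,30.5)),(V,PO,(275.7,214)),(T,BL,(289.4,104.6)),(T,BR,(372,122)),(T,PO,(311,177.4)),(S,BL,(446,177)),(S,BR,(416.5,253.5)),(S,PO,(363,173.5))]
for d in (D,D[:3],D[3:6]):
    r=least_squares(lambda p:np.concatenate([proj(f,W(p,np.array(c)/1e3))-px for f,c,px in d]),[.6,-.24,-.23]); print(r.x.round(4),r.fun.round(1))
    if d is D: p=r.x
    p=r.x
    print({n:W(p,np.array(c)/1e3).round(4).tolist() for n,c in dict(c1=(-48,40,113),c2=(-48,-40,113),post=(-95,0,100)).items()})
    print([proj(V,W(p,np.array(c)/1e3)).round(0).tolist() for c in [(-48,40+17,126),(-48,40-17,126),(-48,-40+17,126),(-48,-40-17,126),(-48,-40-17,97)]])
E
python3 fit.py
```

```text
[ 0.6051 -0.2386 -0.2356] [-1.9 -0.5  0.9 -0.5 -0.5  1.9 -1.1 -1.   0.5 -0.3 -0.1  0.7  0.7  1.2
 -0.7  1.  -1.4  2.1]
{'c1': [0.5677, -0.1885, 0.113], 'c2': [0.5491, -0.2663, 0.113], 'post': [0.5127, -0.2164, 0.1]}
[[203.0, 167.0], [244.0, 167.0], [299.0, 167.0], [340.0, 167.0], [338.0, 160.0]]
[ 0.6051 -0.239  -0.2353] [-1.4 -0.6  1.4 -0.7 -0.   1.8]
{'c1': [0.5677, -0.1889, 0.113], 'c2': [0.5491, -0.2667, 0.113], 'post': [0.5127, -0.2169, 0.1]}
[[204.0, 167.0], [244.0, 167.0], [300.0, 166.0], [341.0, 166.0], [338.0, 159.0]]
[ 0.6047 -0.239  -0.2374] [-0.8 -0.9  0.8 -0.1  0.   0.9]
{'c1': [0.5675, -0.1889, 0.113], 'c2': [0.5486, -0.2666, 0.113], 'post': [0.5124, -0.2167, 0.1]}
[[204.0, 167.0], [244.0, 167.0], [300.0, 167.0], [341.0, 167.0], [338.0, 160.0]]
```

Residuals are within 2 px and the tab predictions match. I'll move over catch 1.

{"op": "play_rows", "data": {"commands": [[9.5, -25.8, 0, 0, 0, 0], [9.5, -25.8, 0, 0, 0, 0], [9.5, -25.7, 0, 0, 0, 0], [0, 0, 35, 0, 0, 0], [0, 0, 35, 0, 0, 0]], "hand": 60}}

```text
time: 2.12
tool_pos: [0.5696, -0.1896, 0.1781]
tool_rot: [0.001, 0.993, -0.114, 0.004]
contact_force: [-0.6, -0.2, -1.1]
gripper_width: 0.706
grasp_force: 0.0
```

{"op": "play_rows", "data": {"commands": [[0, 0, 15, 0, 0, 0], [0, 0, 0, 0, 0, 0]]}}

```text
time: 2.28
tool_pos: [0.5638, -0.1883, 0.1546]
tool_rot: [-0.002, 0.993, -0.115, -0.005]
contact_force: [-0.5, 0.2, -1.0]
gripper_width: 0.703
grasp_force: 0.0
```

```bash
python3 - <<'E'
from h import *
from plant import manip, imaging
s=manip.state(); f=imaging.grab_frame("wrist"); print(s["tool_pos"],s["tool_rot"],s["gripper_width"],s["contact_force"])
im=f["image"][:,:,::-1].copy(); R,t=wristRt(f,s); p=(.6051,-.2388,-.2358)
for c in [(-48,57,126),(-48,23,126),(-48,-23,126),(-48,-57,126),(-95,0,119)]: cv2.circle(im,tuple(proj(f,W(p,np.array(c)/1e3),R,t).round().astype(int).tolist()),2,(0,0,255),-1)
cv2.imwrite("pics/w2.png",cv2.resize(im,(800,500)))
E
```

```text
[ 0.56383353 -0.18831922  0.15455511] [-0.00159993  0.99333937 -0.1151208  -0.00464029] 0.7031629167757896 [-0.47637786  0.17841175 -1.01258425]
```

View pics/w2.png

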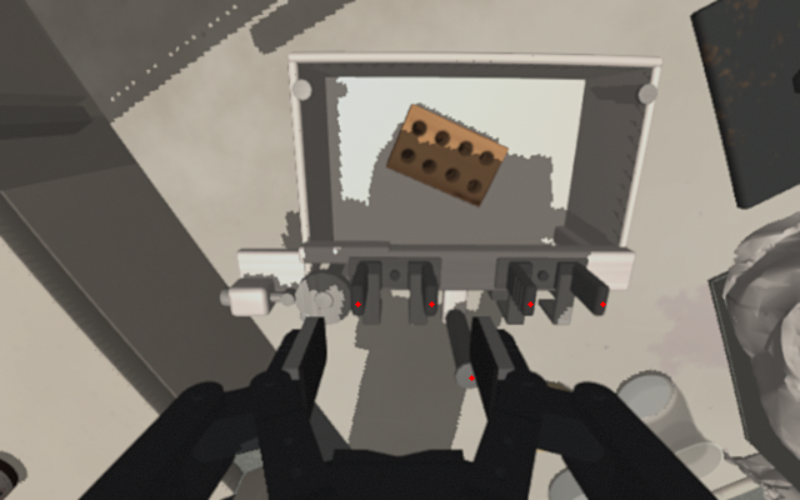

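The overlaid predictions sit on the tabs and the cap. I'll descend to catch 1 and squeeze.

{"op": "play_rows", "data": {"commands": [[0, 0, 13, 0, 0, 0], [0, 0, 13, 0, 0, 0], [0, 0, 12, 0, 0, 0], [0, 0, 0, 0, 0, 0], [0, 0, 0, 0, 0, 0]]}}

```text
time: 2.75
tool_pos: [0.5663, -0.1895, 0.1212]
tool_rot: [-0.0, 0.993, -0.116, -0.001]
contact_force: [0.2, 0.6, 0.3]
gripper_width: 0.705
grasp_force: 0.0
```

{"op": "play_rows", "data": {"commands": [[0, 0, 0, 0, 0, 0], [0, 0, 0, 0, 0, 0], [0, 0, 0, 0, 0, 0], [0, 0, 0, 0, 0, 0], [0, 0, 0, 0, 0, 0]], "hand": 22}}

```text
time: 3.17
tool_pos: [0.5683, -0.1875, 0.1247]
tool_rot: [-0.002, 0.993, -0.116, 0.001]
contact_force: [-0.8, 9.7, 6.5]
gripper_width: 0.275
grasp_force: 49.3
```

{"op": "play_rows", "data": {"commands": [[0, 0, 0, 0, 0, 0], [0, 0, 0, 0, 0, 0], [0, 0, 0, 0, 0, 0], [0, 0, 0, 0, 0, 0]]}}

```text
time: 3.5
tool_pos: [0.5684, -0.1875, 0.1247]
tool_rot: [-0.002, 0.993, -0.116, 0.001]
contact_force: [-1.4, 11.1, 7.8]
gripper_width: 0.269
grasp_force: 49.3
```

```bash
python3 - <<'E'
from h import *
from plant import imaging
f=imaging.grab_frame("wrist")
im=f["image"][:,:,::-1][170:330,220:520].copy()
cv2.imwrite("pics/w3.png",cv2.resize(im,None,fx=2.6,fy=2.6,interpolation=cv2.INTER_CUBIC))
E
```

```text
(no output)
```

View pics/w3.png

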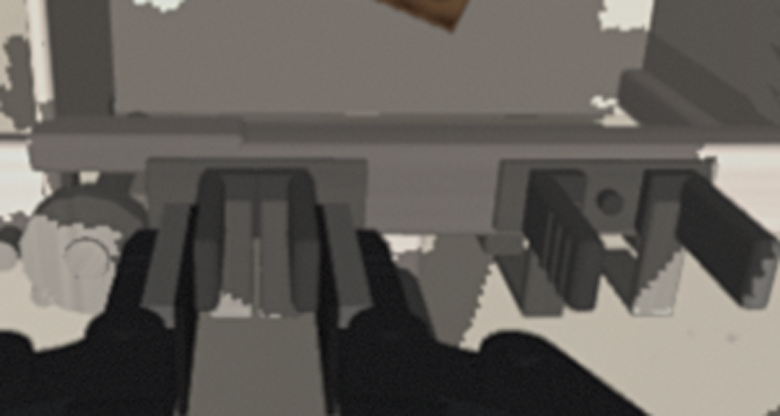

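Catch 1 is fully squeezed, with its tabs together and the tongues meeting. I'll release it, lift, and go over catch 2.

{"op": "play_rows", "data": {"commands": [[0, 0, 0, 0, 0, 0], [0, 0, 0, 0, 0, 0], [0, 0, 0, 0, 0, 0], [0, 0, -20, 0, 0, 0], [0, 0, -20, 0, 0, 0]], "hand": 60}}

```text
time: 3.97
tool_pos: [0.5657, -0.1897, 0.161]
tool_rot: [-0.0, 0.993, -0.116, -0.002]
contact_force: [0.3, -0.4, 0.5]
gripper_width: 0.7
grasp_force: 0.0
```

{"op": "play_rows", "data": {"commands": [[0, 26, 0, 0, 0, 0], [0, 26, 0, 0, 0, 0], [0, 27, 0, 0, 0, 0], [0, 0, 0, 0, 0, 0], [0, 0, 0, 0, 0, 0]]}}

```text
time: 4.38
tool_pos: [0.5484, -0.268, 0.1625]
tool_rot: [0.0, 0.993, -0.117, 0.0]
contact_force: [-0.1, 0.6, -0.4]
gripper_width: 0.708
grasp_force: 0.0
```

{"op": "play_rows", "data": {"commands": [[0, 0, 0, 0, 0, 0], [0, 0, 0, 0, 0, 0]]}}

```text
time: 4.55
tool_pos: [0.5488, -0.2659, 0.1621]
tool_rot: [-0.0, 0.993, -0.116, -0.0]
contact_force: [0.6, 0.1, -0.5]
gripper_width: 0.702
grasp_force: 0.0
```

```bash
python3 - <<'E'
from h import *
from plant import manip
s=manip.state(); p=(.6051,-.2388,-.2358); d=s["tool_pos"]-W(p,(-.048,-.040,.113)); C,S=np.cos(p[2]),np.sin(p[2])
print(s["time"],s["tool_pos"],s["gripper_width"],s["contact_force"],"carrier err mm",1e3*(C*d[0]+S*d[1]),1e3*(-S*d[0]+C*d[1]),2*np.arctan2(s["tool_rot"][2],s["tool_rot"][1]))
E
```

```text
4.55 [ 0.5487947  -0.26591393  0.16214845] 0.7016340403841729 [ 0.56993161  0.08589349 -0.4629628 ] carrier err mm -0.4128263981892853 0.4822791775956399 -0.2318963851999916
```

{"op": "play_rows", "data": {"commands": [[0, 0, 15, 0, 0, 0], [0, 0, 15, 0, 0, 0], [0, 0, 13, 0, 0, 0], [0, 0, 0, 0, 0, 0], [0, 0, 0, 0, 0, 0]]}}

```text
time: 4.97
tool_pos: [0.5482, -0.2656, 0.1181]
tool_rot: [-0.001, 0.993, -0.116, -0.001]
contact_force: [0.9, -0.8, 0.3]
gripper_width: 0.704
grasp_force: 0.0
```

{"op": "play_rows", "data": {"commands": [[0, 0, 0, 0, 0, 0], [0, 0, 0, 0, 0, 0], [0, 0, 0, 0, 0, 0], [0, 0, 0, 0, 0, 0], [0, 0, 0, 0, 0, 0]], "hand": 22}}

```text
time: 5.38
tool_pos: [0.55, -0.2653, 0.1217]
tool_rot: [-0.001, 0.993, -0.116, 0.001]
contact_force: [-0.1, 8.1, 6.5]
gripper_width: 0.271
grasp_force: 52.8
```

{"op": "play_rows", "data": {"commands": [[0, 0, 0, 0, 0, 0], [0, 0, 0, 0, 0, 0], [0, 0, 0, 0, 0, 0], [0, 0, 0, 0, 0, 0]]}}

```text
time: 5.72
tool_pos: [0.55, -0.2653, 0.1218]
tool_rot: [-0.001, 0.993, -0.116, 0.001]
contact_force: [-1.0, 7.5, 7.2]
gripper_width: 0.273
grasp_force: 52.8
```

```bash
python3 - <<'E'
from h import *
from plant import imaging
f=imaging.grab_frame("wrist")
im=f["image"][:,:,::-1][130:350,120:440].copy()
cv2.imwrite("pics/w4.png",cv2.resize(im,None,fx=2.5,fy=2.5,interpolation=cv2.INTER_CUBIC))
E
```

```text
(no output)
```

View pics/w4.png

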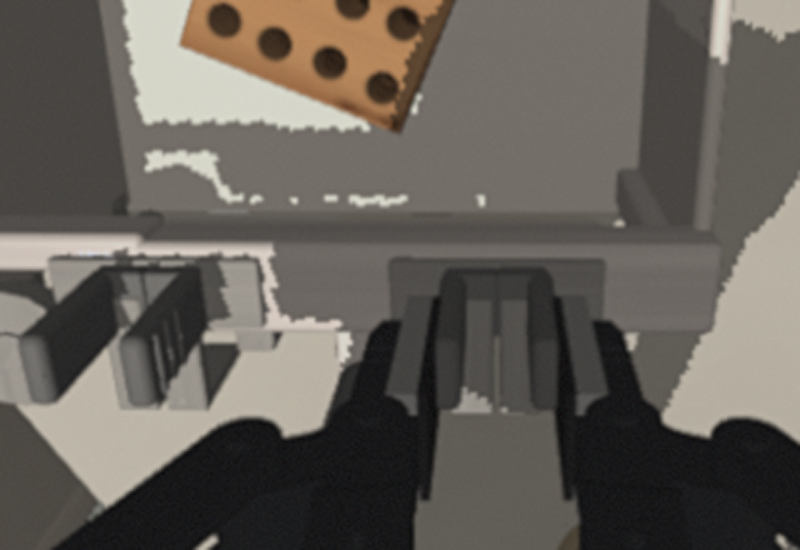

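Catch 2 is fully squeezed and catch 1 stayed squeezed. Next I'll go over the post.

{"op": "play_rows", "data": {"commands": [[0, 0, 0, 0, 0, 0], [0, 0, 0, 0, 0, 0], [0, 0, 0, 0, 0, 0], [0, 0, -22, 0, 0, 0], [0, 0, -22, 0, 0, 0]], "hand": 55}}

```text
time: 6.18
tool_pos: [0.5475, -0.2663, 0.1619]
tool_rot: [-0.001, 0.993, -0.116, -0.002]
contact_force: [-0.2, 0.4, -0.0]
gripper_width: 0.641
grasp_force: 0.0
```

{"op": "play_rows", "data": {"commands": [[-16, -13, 0, 0, 0, 0], [-16, -13, 0, 0, 0, 0], [-15, -14, 0, 0, 0, 0], [0, 0, 0, 0, 0, 0], [0, 0, 0, 0, 0, 0]], "hand": 42}}

```text
time: 6.6
tool_pos: [0.512, -0.2168, 0.1636]
tool_rot: [0.0, 0.993, -0.116, 0.0]
contact_force: [-0.1, 0.3, 0.3]
gripper_width: 0.488
grasp_force: 0.0
```

{"op": "play_rows", "data": {"commands": [[0, 0, 0, 0, 0, 0], [0, 0, 0, 0, 0, 0]]}}

```text
time: 6.77
tool_pos: [0.5127, -0.2176, 0.1636]
tool_rot: [0.0, 0.993, -0.116, 0.0]
contact_force: [0.4, 0.6, 0.5]
gripper_width: 0.489
grasp_force: 0.0
```

```bash
python3 - <<'E'
from h import *
from plant import manip,imaging
s=manip.state(); p=(.6051,-.2388,-.2358); d=s["tool_pos"]-W(p,(-.095,0,.1)); C,S=np.cos(p[2]),np.sin(p[2])
print(s["time"],s["tool_pos"],s["gripper_width"],s["contact_force"],"carrier err mm",1e3*(C*d[0]+S*d[1]),1e3*(-S*d[0]+C*d[1]))
f=imaging.grab_frame("wrist"); im=f["image"][:,:,::-1].copy(); R,t=wristRt(f,s)
for c in [(-95,0,119),(-65,80,84)]: cv2.circle(im,tuple(proj(f,W(p,np.array(c)/1e3),R,t).round().astype(int).tolist()),2,(0,0,255),-1)
cv2.imwrite("pics/w5.png",cv2.resize(im,(800,500)))
E
```

```text
6.7667 [ 0.51267693 -0.21764074  0.16361125] 0.4892880400957992 [0.40721647 0.61701446 0.53519367] carrier err mm 0.19123473154552048 -1.018232363811984
```

View pics/w5.png

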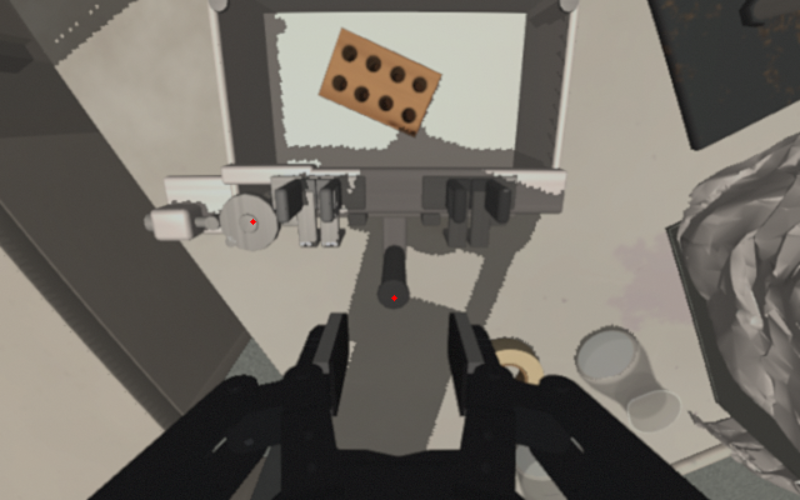

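The cap at (394,295) matches its prediction and is centred between the fingers. I'll descend and grip it.

{"op": "play_rows", "data": {"commands": [[0, 0, 21, 0, 0, 0], [0, 0, 20, 0, 0, 0], [0, 0, 20, 0, 0, 0], [0, 0, 0, 0, 0, 0], [0, 0, 0, 0, 0, 0]]}}

```text
time: 7.23
tool_pos: [0.5116, -0.2168, 0.1011]
tool_rot: [-0.001, 0.993, -0.116, -0.001]
contact_force: [0.3, 0.7, 0.3]
gripper_width: 0.491
grasp_force: 0.0
```

{"op": "play_rows", "data": {"commands": [[0, 0, 0, 0, 0, 0], [0, 0, 0, 0, 0, 0], [0, 0, 0, 0, 0, 0], [0, 0, 0, 0, 0, 0], [0, 0, 0, 0, 0, 0]], "hand": 5}}

```text
time: 7.65
tool_pos: [0.5137, -0.2162, 0.1044]
tool_rot: [-0.001, 0.993, -0.116, 0.002]
contact_force: [1.3, 4.0, 1.4]
gripper_width: 0.152
grasp_force: 58.3
```

{"op": "play_rows", "data": {"commands": [[0, 0, 0, 0, 0, 0], [0, 0, 0, 0, 0, 0]]}}

```text
time: 7.82
tool_pos: [0.5137, -0.2161, 0.1043]
tool_rot: [-0.001, 0.993, -0.116, 0.002]
contact_force: [0.8, 4.3, 2.8]
gripper_width: 0.155
grasp_force: 58.3
```

```bash
python3 - <<'E'
from h import *
from plant import manip
s=manip.state(); p=(.6051,-.2388,-.2358); h=W(p,(-.065,.08,.1)); q=W(p,(-.095,0,.1)); print(h,q,s["tool_pos"])
# fixed-orientation: carrier-frame steps (tool x = carrier x, tool y = -carrier y)
a=np.linspace(0,1.6,17); th=np.arctan2(-80,-30)-a; X=85.44*np.c_[np.cos(th),np.sin(th)]
D=np.diff(X,axis=0); D[:,1]*=-1; print(D.round(1).tolist())
E
```

```text
[ 0.56058837 -0.14582842  0.1       ] [ 0.51272886 -0.21660601  0.1       ] [ 0.51369592 -0.21614777  0.10432853]
[[-7.8, -3.4], [-7.5, -4.2], [-7.0, -4.9], [-6.5, -5.6], [-5.9, -6.2], [-5.2, -6.7], [-4.6, -7.2], [-3.8, -7.6], [-3.0, -8.0], [-2.2, -8.2], [-1.4, -8.4], [-0.5, -8.5], [0.3, -8.5], [1.2, -8.5], [2.0, -8.3], [2.8, -8.1]]
```

{"op": "play_rows", "data": {"commands": [[-3.9, -1.6, 0, 0, 0, 0], [-3.9, -1.8, 0, 0, 0, 0], [-3.8, -2, 0, 0, 0, 0], [-3.7, -2.2, 0, 0, 0, 0], [-3.5, -2.4, 0, 0, 0, 0]]}}

```text
time: 8.23
tool_pos: [0.4978, -0.2027, 0.1043]
tool_rot: [0.0, 0.993, -0.116, 0.002]
contact_force: [3.8, 3.1, 2.4]
gripper_width: 0.161
grasp_force: 58.5
```

{"op": "play_rows", "data": {"commands": [[-3.5, -2.5, 0, 0, 0, 0], [-3.3, -2.7, 0, 0, 0, 0], [-3.2, -2.9, 0, 0, 0, 0], [-3, -3, 0, 0, 0, 0], [-2.9, -3.2, 0, 0, 0, 0]]}}

```text
time: 8.65
tool_pos: [0.4854, -0.1856, 0.1043]
tool_rot: [0.001, 0.993, -0.116, 0.002]
contact_force: [5.0, 0.8, 5.1]
gripper_width: 0.148
grasp_force: 58.8
```

```bash
cat > g.py <<'E'
from h import *
from plant import manip
s=manip.state(); p=(.6051,-.2388,-.2358); d=s["tool_pos"]-W(p,(-.065,.08,.1)); C,S=np.cos(p[2]),np.sin(p[2])
c=1e3*np.array([C*d[0]+S*d[1],-S*d[0]+C*d[1]]); print("rel hinge",c,"r",np.hypot(*c),"angle",(np.arctan2(-80,-30)-np.arctan2(*c[::-1]))%(2*np.pi),s["contact_force"],s["gripper_width"],s["grasp_force"],s["joint_pos"])
E
python3 g.py
```

```text
rel hinge [-63.78948986 -56.25921684] r 85.0540915929348 angle 0.48927223244927687 [5.0399739  0.82750922 5.07094278] 0.14825363705039632 58.79373259842396 [-5.08680990e-01 -7.02564926e-02  1.98100951e+00  3.47872143e-04
  1.22626384e+00  1.29460668e+00]
```

On the arc and moving well. I'll continue.

{"op": "play_rows", "data": {"commands": [[-2.7, -3.3, 0, 0, 0, 0], [-2.6, -3.4, 0, 0, 0, 0], [-2.4, -3.5, 0, 0, 0, 0], [-2.2, -3.7, 0, 0, 0, 0], [-2, -3.8, 0, 0, 0, 0]]}}

```text
time: 9.07
tool_pos: [0.4777, -0.1662, 0.1042]
tool_rot: [0.001, 0.993, -0.116, 0.002]
contact_force: [2.9, -0.9, 6.1]
gripper_width: 0.155
grasp_force: 58.9
```

{"op": "play_rows", "data": {"commands": [[-1.8, -3.9, 0, 0, 0, 0], [-1.6, -4, 0, 0, 0, 0], [-1.4, -4, 0, 0, 0, 0], [-1.2, -4.1, 0, 0, 0, 0], [-1, -4.1, 0, 0, 0, 0]]}}

```text
time: 9.48
tool_pos: [0.4751, -0.145, 0.1043]
tool_rot: [0.001, 0.993, -0.116, 0.001]
contact_force: [1.6, 0.7, 7.8]
gripper_width: 0.153
grasp_force: 58.9
```

```bash
python3 g.py
```

```text
rel hinge [-83.3052648  -19.13657167] r 85.47499937320009 angle 0.9862267946184669 [1.62419525 0.73866743 7.76192927] 0.1532239952856721 58.93557071685791 [-4.45129960e-01 -1.26806315e-01  2.03320483e+00 -1.88774003e-03
  1.23214477e+00  1.35884176e+00]
```

{"op": "play_rows", "data": {"commands": [[-0.8, -4.2, 0, 0, 0, 0], [-0.6, -4.2, 0, 0, 0, 0], [-0.4, -4.3, 0, 0, 0, 0], [-0.2, -4.3, 0, 0, 0, 0], [0, -4.3, 0, 0, 0, 0]]}}

```text
time: 9.9
tool_pos: [0.4776, -0.124, 0.1042]
tool_rot: [0.002, 0.993, -0.116, 0.0]
contact_force: [-2.0, -0.9, 9.4]
gripper_width: 0.157
grasp_force: 59.0
```

{"op": "play_rows", "data": {"commands": [[0.3, -4.3, 0, 0, 0, 0], [0.5, -4.2, 0, 0, 0, 0], [0.7, -4.2, 0, 0, 0, 0], [0.9, -4.2, 0, 0, 0, 0], [1.1, -4.1, 0, 0, 0, 0]]}}

```text
time: 10.32
tool_pos: [0.4854, -0.1041, 0.1042]
tool_rot: [0.001, 0.993, -0.116, -0.0]
contact_force: [-4.1, 0.3, 11.5]
gripper_width: 0.154
grasp_force: 59.2
```

{"op": "play_rows", "data": {"commands": [[1.3, -4, 0, 0, 0, 0], [1, -3, 0, 0, 0, 0], [0, 0, 0, 0, 0, 0], [0, 0, 0, 0, 0, 0], [0, 0, 0, 0, 0, 0]]}}

```text
time: 10.73
tool_pos: [0.4892, -0.0977, 0.1042]
tool_rot: [0.001, 0.993, -0.116, -0.0]
contact_force: [-3.1, 0.4, 11.7]
gripper_width: 0.154
grasp_force: 59.2
```

```bash
python3 g.py; python3 - <<'E'
from h import *
from plant import imaging
im=imaging.grab_frame("wrist")["image"][:,:,::-1]; cv2.imwrite("pics/w6.png",cv2.resize(im,(800,500)))
E
```

```text
rel hinge [-80.64031691  30.13971319] r 86.08869277111876 angle 1.5697042813963353 [-3.12997335  0.39868185 11.73735046] 0.15410502937322554 59.244692623615265 [-0.34508587 -0.11885364  2.02614886 -0.00252265  1.23472189  1.45863963]
```

View pics/w6.png

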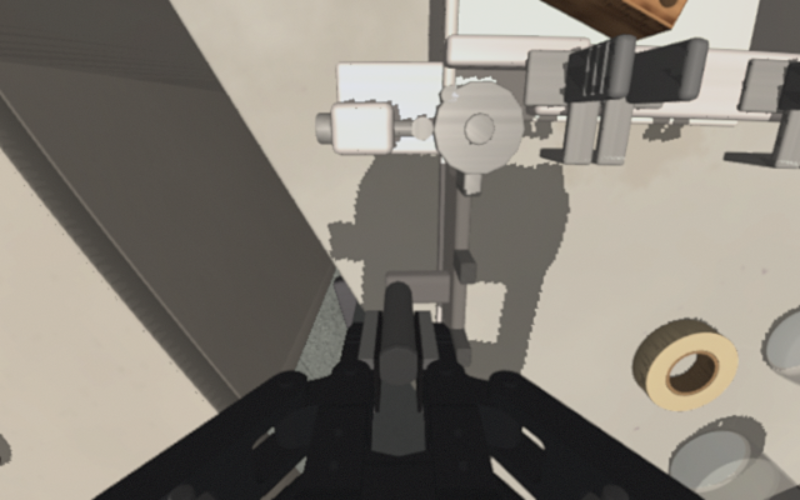

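The gate stands square to the front, with its post held between the pads at about 1.57 rad. Both catches are still squeezed and nothing else was disturbed, so I'll hand in.

```bash
python3 -c "
from plant import manip
print(manip.job_done())"
```

```text
the job is handed in; nothing more can be done
None
```

Job handed in, verdict not shown: I squeezed catch 1 and then catch 2 fully together, then swung the gate past its detent to about 1.57 rad, and the gripper is still holding it there by the post.

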